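# Shut the marked valve under the sliding cover

## Task

Shut off the press's marked oil line. Push the loose cover of the green valve box along its guides, without lifting it, all the way to the end stop of the closed deck so that the whole valve pit is uncovered; then push the marked handle, the one with a round disc on its end, fully shut against its stop, so that it lies across its pipe and points towards the deck. Leave the plain handle and the things around the box as they are.

Things in the scene. Friction and masses are not known exactly. Their poses are not given: they have to be found in the camera images.
- valve_box: Fixed green steel box, 180 mm (x) by 550 mm (y), rim 75 mm above the bench. Origin on the bench, mid box; +y runs from pit to deck. Open pit: y -250 to 0, x +-70 mm, floor 6 mm above the bench, holds two valves. Closed flat deck at rim height: y 0 to +270. Lips to 83 mm above the bench guide the cover at x = +-83; end lips at y = -262 and +270 are its stops.
- cover: Loose aluminium plate, 0.4 to 0.85 kg, 160 (x) by 262 (y) by 5 mm, on the rim between the lips (3 mm play a side), at first over the pit; slides along the box's y. Origin: centre of its underside (75 mm above the bench). A solid upright bar stands across its middle: 80 mm long (x), 12 thick (y), top 31 mm above the underside. At the deck's end stop the origin is at box y = +139 mm.
- marked_pivot (a point): Point on the vertical turning axis of the marked handle, at the bar's mid height, 49 mm above the bench (the cover's underside is at 75 mm). It stays put during the job; it is in either of two places in the pit, box x -30 mm, y -205 or -105 mm, the plain handle's pivot in the other.
- marked_tip (a point): Point in the marked handle 61 mm from its pivot, at bar mid height, under the disc's centre. Handle: steel bar 14 mm wide, 42 to 56 mm above the bench, reaching 66 mm from the pivot, hub 24 mm across; a steel disc 28 mm across lies on its end (top 61 mm above the bench). Under it: valve body below the hub (top 33 mm, 40 by 30 mm) and a pipe along the box's x (top 31 mm).
- marked_handle (a joint): Angle in rad: 0 = fully open, the bar pointing along the box's +x, along its pipe; 1.571 = shut at its stop, pointing along the box's +y, across the pipe, towards the deck. Grows anticlockwise seen from above. Starts between 0.1 and 0.45, turns against a steady friction of 0.15 N m and stays where it is left.
- plain_pivot (a point): As marked_pivot, for the plain handle.
- plain_tip (a point): Point in the plain handle 61 mm from its pivot. The plain handle is the same bar without a disc, 75 mm long from the pivot.
- plain_handle (a joint): Angle of the plain handle, same meaning as for the marked one; it is to stay as it is.
- tin: Dark steel can, 60 mm across, 65 mm tall, standing beyond the box; origin under its centre.
- pan: Open steel pan, 90 mm across, 50 mm tall, with two black side handles, beyond the box; origin under its centre.
- wrench: Steel wrench 170 mm long lying beyond the box; origin under its middle.
- fitting: Brass pipe fitting, 44 mm across, 45 mm tall, standing on the robot's side of the box; origin under its centre.

How it is judged:
On the way, in this order (a step that is already met when the one before it is completed fails the run):
1. the cover lies over the deck within 24 mm of the end stop, the marked handle not yet pushed shut (y of cover in the frame of valve_box above 0.115 m and value of joint marked_handle below 1 rad), for 0.2 s.
2. the marked handle is shut (value of joint marked_handle above 1.47 rad), for 0.2 s.
At the end, for the whole second after the job is handed in: The cover lies flat and at rest in its guides over the deck, within 24 mm of the end stop (its origin beyond y = 115 mm of the box); the marked handle is within 0.1 rad of its shut stop (joint above 1.47); the plain handle's tip has moved less than 15 mm and each bystander less than 30 mm (y of cover in the frame of valve_box above 0.115 m and height (world z) of cover between 0.071 and 0.079 m and angle between cover's own z axis and vertical below 0.04 rad and linear speed of cover below 0.01 m/s and value of joint marked_handle above 1.47 rad and distance of plain_tip from where it was at the start of the episode below 0.015 m and distance of each of tin, pan, wrench, fitting from where it was at the start of the episode below 0.03 m); the robot touches nothing.
It fails at once if the cover is lifted more than 12 mm or tipped by more than 0.15 rad (height (world z) of cover above 0.087 m or angle between cover's own z axis and vertical above 0.15 rad).
It fails at once if the plain handle is moved (its tip by more than 15 mm) (distance of plain_tip from where it was at the start of the episode above 0.015 m).
It fails at once if one of the can, pan, wrench and fitting is moved by more than 30 mm (distance of any of tin, pan, wrench, fitting from where it was at the start of the episode above 0.03 m).
It also fails if it takes over 54 s, if anything falls off the work surface, if the arm or the gripper's body presses on something with over 40 N, if the wrist force passes 120 N, or if a joint passes its speed limit or range.

## Robot

A 6-joint arm with a two-finger parallel gripper is mounted at the origin on the work surface. World frame = base frame: x ahead of the robot, y to its left, z up, the work surface at z = 0. Lengths are in m, angles in rad, forces in N, time in s.
With the tool pointing down it reaches from about 0.3 to 0.85 m from the base axis. Payload 5.4 kg.
Tool frame: the origin (TCP) lies midway between the tips of the shut fingers; the grasp point (between the pads) lies 19 mm behind it; z points along the fingers, y is the direction in which the jaws open and shut (so a half turn about z gives the same grasp; the last joint's range is limited). The gripper opens to 85 mm and grips with 20 to 120 N. Pads are 22 mm wide; open, the fingers measure 114 mm over their backs; the gripper's body (76 mm by 85 mm) begins 54 mm behind the grasp point. The pads swing forward as they close: fully open they stand 13 mm farther back than shut.
Start: joints at [0.939, 0.158, 1.597, -0, 1.386, -0.21], TCP at [0.235, 0.525, 0.231] pointing down, gripper open.
Joint ranges: [-2.91, 2.91], [-0.94, 2.29], [0.18, 2.7], [-1.29, 4.43], [0.17, 2.64], [-3, 3]. Speed limits (rad/s): [2.57, 2.57, 3.14, 3.14, 3.14, 3.14].

## Interface

Orientations are given as [roll, pitch, yaw] about the fixed x, y, z axes, in that order (R = Rz(yaw) Ry(pitch) Rx(roll)).
In Python, from bench import robot gives the robot as it stands. Calls block until the motion is done:
- robot.move_pose(position, orientation): joint-space move of the TCP to a pose.
- robot.movel(position, vel=0.15, rot=None, guard=None): straight line of the TCP; rot=None keeps the orientation; vel is the mean speed in m/s. With guard (N) it stops when the force on the tool has changed by that much, and returns True; else False.
- robot.movej(angles): joint-space move.
- robot.command_gripper(opening, grasp_force=None): opening from 0.0 (shut) to 1.0 (fully open); grasp_force is the grip in N (None keeps the last); returns when the fingers have stopped.
- robot.pause(seconds).
- robot.ik(position, orientation): joint angles nearest the present ones, or None.
- robot.get_image(name): name is "scene" or "top" or "wrist"; returns a dict with "image" (384x512x3 uint8, red, green, blue), "fx", "fy", "cx", "cy" (pixels), "R" (3x3) and "t" (3): a world point X has camera coordinates R X + t. Camera axes: x right, y down, z forward; pixel columns grow to the right and rows downward; lengths in m; the calibration is good to about 2 mm. The wrist camera is an equidistant fisheye: a pixel r from the principal point sees the ray r / f radians off the axis. A picture is of the moment at which its call begins. There is no depth.
A pose or a line that the arm cannot do raises robot.IKError and nothing moves.
- robot.job_done(): hands the job in, once; it reports no verdict.
Readings, each from a call of its own:
- robot.read_time(): time.
- robot.read_joint_pos(): joint angles.
- robot.read_qd(): joint speeds.
- robot.read_joint_efforts(): joint torques, N m.
- robot.read_ee_pos(): TCP position.
- robot.read_eef_rot(): TCP orientation.
- robot.read_force(): force on the tool from outside, world axes, zero at the start.
- robot.read_torque(): the same for the moment, N m.
- robot.read_gripper_width(): opening from 0.0 (shut) to 1.0 (fully open).
Only numpy, scipy, OpenCV 4.12 (cv2) and the standard library are available. Lean on these libraries where they do the work, as an engineer would, in place of code of your own. Each camera call takes 0.05 s, during which the arm holds its last target. There are 200 camera calls.

## Working session

There is one attempt and no reset: what is moved stays moved. The work goes in short steps, each a Python script; the robot and the scene stay as the last script left them, time stands still between calls to the robot, and variables do not carry over. Pictures are saved under pics/ and viewed, about 8 in all and at most 12, crops included, and the job is handed in when it is done.

```bash
mkdir -p pics; ls
python3 - <<'E'
from bench import robot
import cv2,numpy as np,pickle
d={}
for n in("top","scene"):
    g=robot.get_image(n);d[n]=g
    cv2.imwrite(f"pics/{n}0.png",g["image"][:,:,::-1])
    print(n,g["fx"],g["fy"],g["cx"],g["cy"],np.round(g["R"],3).tolist(),np.round(g["t"],3).tolist(), (-np.array(g["R"]).T@g["t"]).round(3))
pickle.dump(d,open("d0.pkl","wb"));print(robot.read_time(),robot.read_eef_rot())
E
```

```text
pics
top 434.0430208972808 434.0430208972808 256.9903530906949 197.59260280618668 [[0.02, -1.0, -0.021], [-0.987, -0.016, -0.159], [0.158, 0.024, -0.987]] [0.048, 0.585, 0.941] [0.427 0.035 1.023]
scene 355.7771740842207 355.7771740842207 258.13379358098064 189.98947837449637 [[-0.78, 0.626, -0.016], [0.499, 0.606, -0.619], [-0.378, -0.49, -0.785]] [0.438, -0.297, 1.082] [0.899 0.437 0.673]
0.1 [-3.13986655e+00 -3.52929967e-04  2.71982856e+00]
```

View pics/top0.png

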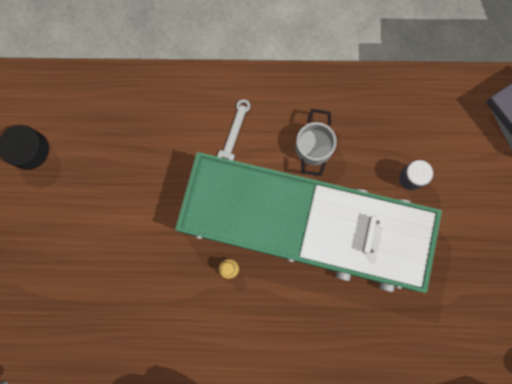

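View pics/scene0.png

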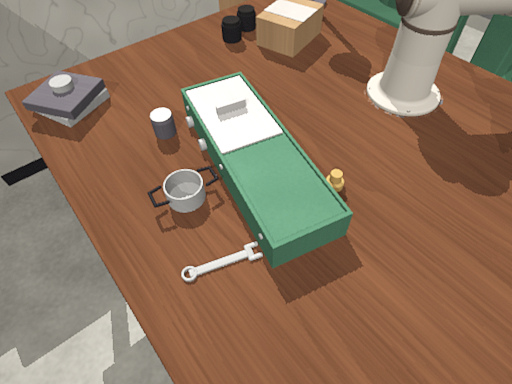

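The top view shows the green box running from (190,190) at the deck end to (435,250) at the pit end. The white cover lies over the pit, centred near (370,236), with its bar near (370,237). The fitting is at (229,269), the pan at (316,143), the wrench at (235,130) and the can at (417,175).

```bash
cat > h.py <<'E'
import cv2,numpy as np
from bench import robot
def ray(g,uv,z):
    R=np.array(g["R"]);C=-R.T@np.array(g["t"])
    d=R.T@np.array([(uv[0]-g["cx"])/g["fx"],(uv[1]-g["cy"])/g["fy"],1])
    return C+d*(z-C[2])/d[2]
def big(m):
    c,_=cv2.findContours(m.astype(np.uint8),cv2.RETR_EXTERNAL,cv2.CHAIN_APPROX_NONE)
    return max(c,key=cv2.contourArea)
def rect(g,m,z):
    c=big(m)[:,0]
    P=np.array([ray(g,p,z)[:2] for p in c])
    (c,s,a)=cv2.minAreaRect((P*1000).astype(np.float32))
    b=cv2.boxPoints((c,s,a))/1000
    e=[b[1]-b[0],b[2]-b[1]];l=max(e,key=np.linalg.norm);l=l*np.sign(l[1])
    return np.array(c)/1000,sorted(s),np.arctan2(-l[0],l[1])  # yaw of box frame
def white(g):
    h=cv2.cvtColor(g["image"],cv2.COLOR_RGB2HSV);return (h[...,1]<40)&(h[...,2]>170)
def green(g):
    h=cv2.cvtColor(g["image"],cv2.COLOR_RGB2HSV);return (h[...,0]>60)&(h[...,0]<95)&(h[...,1]>80)
E
python3 - <<'E'
from h import *
import pickle
d=pickle.load(open("d0.pkl","rb"))
for n in d:
    g=d[n]
    if n=="top":
        m=green(g)
        box=rect(g,m|cv2.morphologyEx((m).astype(np.uint8),cv2.MORPH_CLOSE,np.ones((5,5))).astype(bool),.083)
        print("green",box)
    w=cv2.morphologyEx(white(g).astype(np.uint8),cv2.MORPH_OPEN,np.ones((5,5)))
    mk=np.zeros_like(w)
    if n=="top": mk[180:292,295:445]=1
    else: mk[75:152,184:285]=1
    print(n,"cover",rect(g,w*mk,.08))
    if n=="scene":
      print("bar scene: ",[ray(g,p,.106).round(3) for p in((216,106),(245,97))])
g=d["top"];print("bar top", [ray(g,p,.106).round(3) for p in((376,217),(372,256))])
for nm,p in dict(fitting=(229,269),pan=(316,143),can=(420,173),wr1=(243,106),wr2=(226,156)).items(): print(nm,ray(g,p,.04).round(3))
cv2.imwrite("pics/crop.png",cv2.resize(g["image"][170:300,290:450,::-1],None,fx=4,fy=4,interpolation=cv2.INTER_CUBIC))
E
```

```text
green (array([ 0.52956787, -0.05276779]), [179.5650634765625, 547.5018920898438], np.float32(-0.22438087))
top cover (array([ 0.50166379, -0.18180226]), [161.8203125, 262.74200439453125], np.float32(-0.22476923))
scene cover (array([ 0.50277637, -0.18316763]), [163.07945251464844, 266.42822265625], np.float32(-0.2238613))
bar scene:  [array([ 0.54 , -0.193,  0.106]), array([ 0.462, -0.175,  0.106])]
bar top [array([ 0.537, -0.195,  0.106]), array([ 0.455, -0.185,  0.106])]
fitting [0.422 0.118 0.04 ]
pan [ 0.716 -0.076  0.04 ]
can [ 0.648 -0.314  0.04 ]
wr1 [0.805 0.097 0.04 ]
wr2 [0.682 0.133 0.04 ]
```

View pics/crop.png

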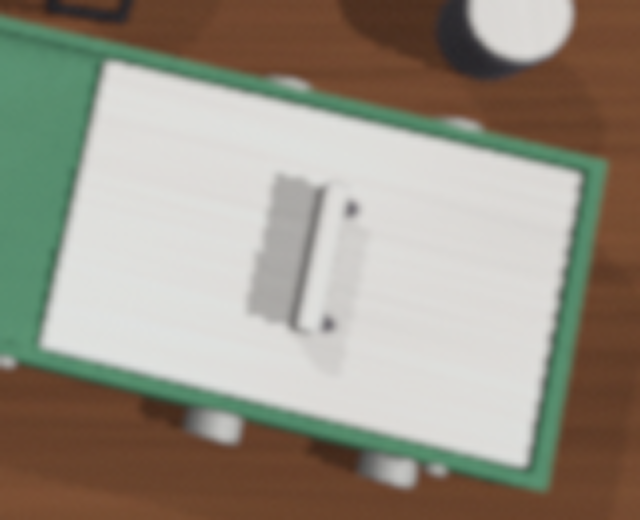

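Both views agree on the cover: size about 162 x 263 mm, yaw -0.2245, at box y = -132 mm. Next I push the bar with the shut fingers.

```bash
cat >> h.py <<'E'
O=np.array([.5296,-.0528]);YAW=-.2245;ex=np.array([np.cos(YAW),np.sin(YAW)]);ey=np.array([-ex[1],ex[0]])
def W(x,y,z): return [*(O+ex*x+ey*y),z]
def B(p): q=np.array(p[:2])-O; return np.array([q@ex,q@ey])
RPY=[np.pi,0,YAW+np.pi]
E
python3 - <<'E'
from h import *
print(robot.ik(W(0,-.168,.2),RPY),robot.ik(W(0,.13,.09),RPY))
robot.command_gripper(0.)
robot.move_pose(W(0,-.168,.18),RPY)
print(robot.movel(W(0,-.168,.089),vel=.12,guard=15), robot.read_ee_pos(),robot.read_force())
y=-.168
for k in range(4):
    h=robot.movel(W(0,.135,.089),vel=.07,guard=12)
    b=B(robot.read_ee_pos());print(h,b.round(4),robot.read_force().round(1),robot.read_time())
    if b[1]>.1 or not h:break
b=B(robot.read_ee_pos())
robot.movel(W(b[0],b[1]-.03,.089),vel=.1)
robot.movel(W(0,b[1]-.03,.22),vel=.2)
robot.move_pose(W(-.02,-.0,.3),RPY)
g=robot.get_image("top");cv2.imwrite("pics/top1.png",g["image"][:,:,::-1])
w=robot.get_image("wrist")["image"]
cv2.imwrite("pics/top1c.png",cv2.resize(g["image"][140:300,170:450,::-1],None,fx=2.8,fy=2.8,interpolation=cv2.INTER_CUBIC))
s=robot.get_image("scene");cv2.imwrite("pics/s1c.png",cv2.resize(s["image"][60:270,160:360,::-1],None,fx=2.8,fy=2.8,interpolation=cv2.INTER_CUBIC))
import pickle;pickle.dump(dict(top=g,scene=s),open("d1.pkl","wb"));print(robot.read_time())
E
```

```text
[-0.63939257  0.08787202  1.73734706  0.          1.31637357 -1.9856889 ] [-0.08283862  0.28012561  1.750853    0.          1.11061403 -1.42913495]
False [ 0.49282446 -0.21696069  0.08984072] [-0.18243036 -0.44589543 -0.1768262 ]
True [0.0006 0.1141] [ 0.8 -2.6  1.8] 8.0583
10.0
```

View pics/top1c.png

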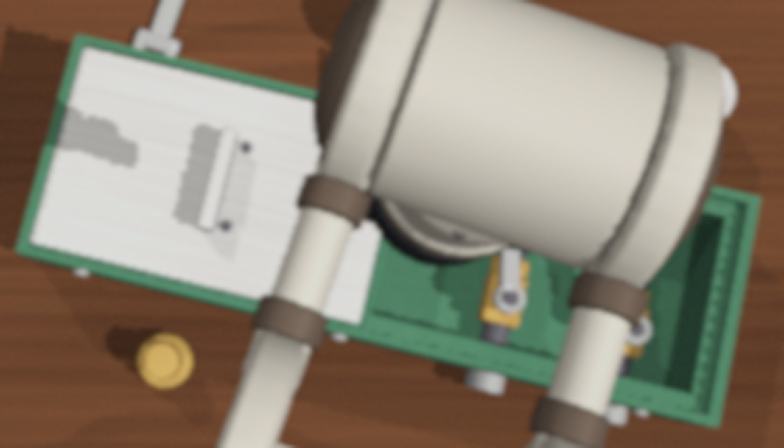

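View pics/s1c.png

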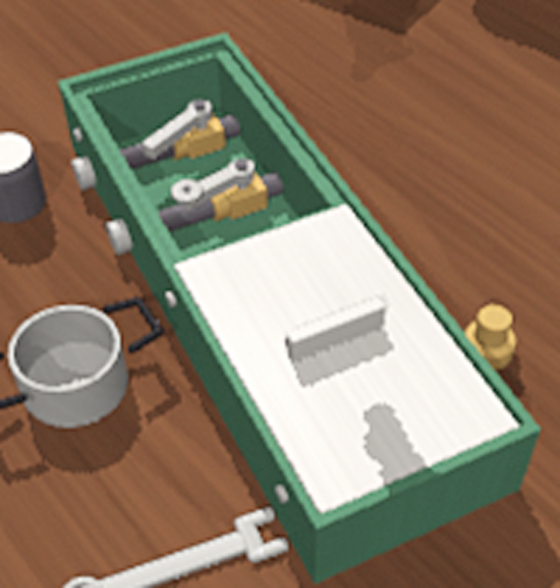

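The cover is against the end stop. The marked handle, with its disc at crop (186,189), is at the pivot nearer the deck. The plain handle runs from (201,108) to about (150,150).

Run:
```python
from h import *
import pickle
d=pickle.load(open("d1.pkl","rb"));g=d["scene"]
for n,p,z in(("disc",(186,189),.061),("mhub",(242,166),.06),("plainend",(150,152),.056),("phub",(201,108),.06)):
    print(n,(B(ray(g,(160+p[0]/2.8,60+p[1]/2.8),z))*1000).round(1))
w=white(g)*1
w[:130]=0;print("cover",rect(g,cv2.morphologyEx(w.astype(np.uint8),cv2.MORPH_OPEN,np.ones((5,5))),.08), B(rect(g,cv2.morphologyEx(w.astype(np.uint8),cv2.MORPH_OPEN,np.ones((5,5))),.08)[0]))
# move arm aside for a clear top view
robot.move_pose(W(-.02,.12,.3),RPY)
g=robot.get_image("top");pickle.dump(g,open("t2.pkl","wb"))
cv2.imwrite("pics/top2c.png",cv2.resize(g["image"][180:300,290:450,::-1],None,fx=4.5,fy=4.5,interpolation=cv2.INTER_CUBIC))
```

```text
disc [ 32.2 -97.2]
mhub [ -26.9 -103.9]
plainend [  40.9 -166.1]
phub [ -27.  -200.5]
cover (array([0.56251636, 0.07570409]), [162.25482177734375, 263.7019348144531], np.float32(-0.22372843)) [0.00348289 0.13260716]
```

View pics/top2c.png

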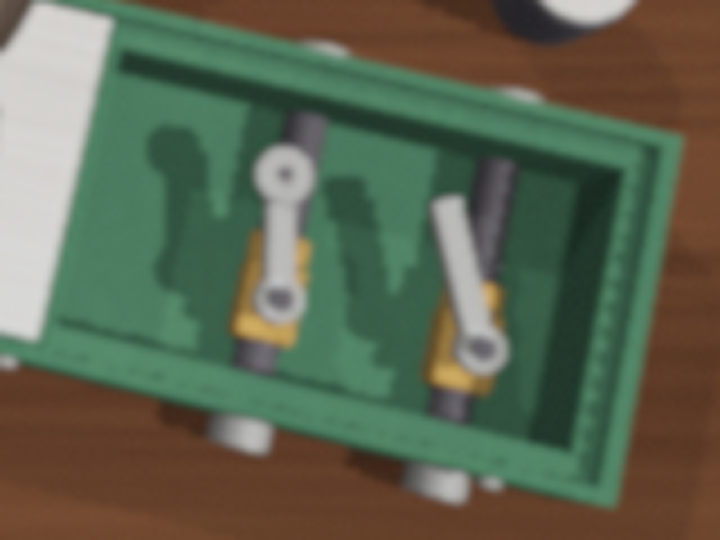

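Run:
```python
from h import *
import pickle
g=pickle.load(open("t2.pkl","rb"));q={}
for n,p,z in(("disc",(285,174),.061),("mhub",(279,298),.06),("plainend",(449,203),.056),("phub",(482,347),.06)):
    q[n]=B(ray(g,(290+p[0]/4.5,180+p[1]/4.5),z))*1000;print(n,q[n].round(1))
v=q["disc"]-q["mhub"];print("theta",np.arctan2(v[1],v[0]),np.hypot(*v))
assert np.hypot(*(q["mhub"]-[-30,-105]))<8 and abs(np.hypot(*v)-61)<6
P=np.array([-.030,-.105])
def tcp(t,r=.044):
    u=np.array([np.cos(t),np.sin(t)]);n=np.array([-u[1],u[0]])
    return P+r*u-n*(.007+.0145*abs(np.cos(t))+.011*np.sin(max(t,0)))
robot.move_pose(W(.014,-.139,.15),RPY)
if robot.movel(W(.014,-.139,.044),vel=.1,guard=10):
    print("HIT",robot.read_ee_pos());raise SystemExit
for t in np.arange(.1,1.95,.1):
    h=robot.movel(W(*tcp(t),.044),vel=.05,guard=15)
    f=robot.read_force();print(round(t,2),h,B(robot.read_ee_pos()).round(4),f.round(1))
    if h and t>1.3: break
    if h and np.linalg.norm(f)>25: break
print(robot.read_time())
s=robot.get_image("scene");cv2.imwrite("pics/s3.png",cv2.resize(s["image"][60:200,160:360,::-1],None,fx=3.5,fy=3.5,interpolation=cv2.INTER_CUBIC))
```

```text
disc [ 30.9 -98.8]
mhub [ -29.2 -108.8]
plainend [  36.9 -180.8]
phub [ -28.7 -208.9]
theta 0.1648143250494977 60.89830023574427
0.1 False [ 0.0162 -0.1227] [ 0.8 -0.6 -0.3]
0.2 False [ 0.0176 -0.1193] [-2.3 -1.2  0.2]
0.3 False [ 0.019 -0.115] [-2.1 -0.6  0.4]
0.4 False [ 0.0203 -0.1104] [-0.5 -1.1 -0.7]
0.5 False [ 0.0208 -0.1056] [-0.4 -0.6 -0.3]
0.6 False [ 0.0206 -0.1008] [-1.7 -0.8  0.8]
0.7 False [ 0.0196 -0.0959] [-2.2 -2.7 -0.3]
0.8 False [ 0.0181 -0.0912] [-3.4 -4.  -0.7]
0.9 False [ 0.0166 -0.0861] [-1.5 -4.  -1.7]
1.0 False [ 0.0146 -0.0808] [-0.6 -1.3 -1. ]
1.1 False [ 0.0112 -0.0761] [-0.3 -2.5  0.5]
1.2 False [ 0.007  -0.0717] [ 1.3 -1.2  1.3]
1.3 False [ 0.0022 -0.0679] [ 0.9 -0.8  0.4]
1.4 False [-0.0029 -0.0649] [ 0.7 -1.7  1.3]
1.5 False [-0.007  -0.0634] [ 2.3 -6.4 -1.2]
1.6 True [-0.007  -0.0639] [ 3.5 -4.9 -2.1]
17.25
```

View pics/s3.png

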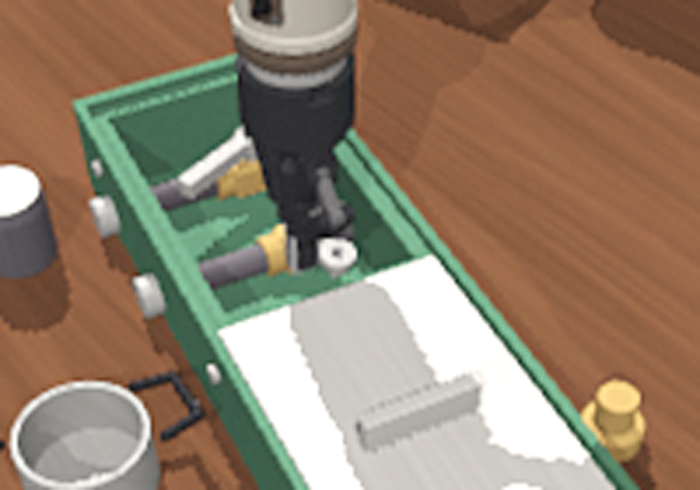

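The guard stopped the push where the stop should be. I press once more, retreat and check.

Run:
```python
from h import *
h=robot.movel(W(-.022,-.064,.044),vel=.03,guard=20);print(h,B(robot.read_ee_pos()),robot.read_force())
robot.movel(W(.02,-.07,.044),vel=.1)
robot.movel(W(.02,-.07,.2),vel=.2)
robot.move_pose(W(-.02,.12,.3),RPY)
robot.pause(.3)
t=robot.get_image("top");s=robot.get_image("scene")
a=cv2.resize(t["image"][180:300,290:450],(560,420),interpolation=cv2.INTER_CUBIC)
robot.move_pose([.25,.45,.3],RPY)
t=robot.get_image("top");s=robot.get_image("scene")
import pickle;pickle.dump(dict(top=t,scene=s),open("d4.pkl","wb"))
cv2.imwrite("pics/t4.png",cv2.resize(t["image"][90:300,170:450,::-1],None,fx=2.85,fy=2.8,interpolation=cv2.INTER_CUBIC))
w=white(t).astype(np.uint8);w[:150]=0;w=cv2.morphologyEx(w,cv2.MORPH_OPEN,np.ones((5,5)))
r=rect(t,w,.08);print(r,B(r[0]),robot.read_time(),robot.read_force())
```

```text
True [-0.00761853 -0.0654954 ] [ 3.72482502 -3.81790118 -1.80078065]
(array([0.5618092 , 0.07806402]), [162.20602416992188, 264.84423828125], np.float32(-0.22452873)) [0.00226812 0.13475043] 22.1417 [-0.12781682 -0.4947732   0.56622729]
```

View pics/t4.png

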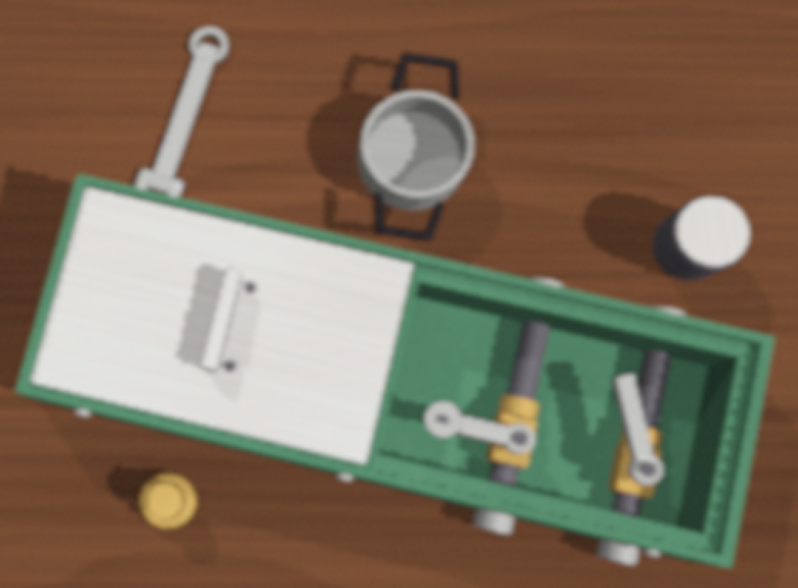

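The handle lies across its pipe: hub at (519,438), disc at (442,419). I check its angle, then hand in.

Run:
```python
from h import *
import pickle
g=pickle.load(open("d4.pkl","rb"))["top"]
f=lambda p,z:B(ray(g,(170+p[0]/2.85,90+p[1]/2.8),z))*1000
a,b=f((442,419),.061),f((519,438),.06);v=a-b
c,d=f((626,378),.056),f((648,470),.06)
th=np.arctan2(v[1],v[0]);print(a,b,th,np.hypot(*v),"plain",c,d)
if th>1.5: robot.job_done();print("handed in",robot.read_time())
```

```text
[-29.42473767 -48.3722244 ] [ -29.60008902 -109.14278755] 1.567910869573048 60.77081613925985 plain [  37.0476429  -180.47760381] [ -30.17377561 -209.76478904]
the job is handed in; nothing more can be done
the job is handed in; nothing more can be done
```

The cover is at the deck's end stop, the marked handle is fully shut, and the job is handed in. I pushed the cover with the shut fingers, then pushed the disc-ended handle round until it met its stop.

Last checks, from the final top picture:
- **Cover:** its origin is at box y of about 135 mm. The end stop is nominally 139 mm and the limit is above 115 mm. The 4 mm difference could be camera error or a small gap at the stop; I did not check which.
- **Marked handle:** it measures 1.568 rad, against a stop at 1.571, with a pivot-to-disc length of 60.8 mm (should be 61). The force guard stopped both the push and a second press there.
- **Plain handle:** its end moved less than 1 mm between the pictures before and after the marked handle was turned.
- **Can, pan, wrench and fitting:** they look the same as at the start; I judged these by eye and did not measure them.
- **Time and arm:** about 22 s on the clock, with the arm clear of everything.

No check failed. One disagreement: the top and scene cameras differ on the pit points, by 2–8 mm at the pivots and disc and about 15 mm at the plain handle's end. The scene view of that end was the less clear one.

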